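# Take a hang pack off a bent display peg and stand it in the rack

## Robot

A 6-joint arm with a two-finger parallel gripper is mounted at the origin on the work surface. World frame = base frame: x ahead of the robot, y to its left, z up, the work surface at z = 0. Lengths are in m, angles in degrees, forces in N, time in s.
With the tool pointing down it reaches from about 0.325 to 0.875 m from the base axis. Payload 4.4 kg.
Tool frame: the origin (TCP) lies at the very end of the fingers, on their centre line; the grasp point (between the pads) lies 19 mm behind it; z points along the fingers, y is the direction in which the jaws open and shut (so a half turn about z gives the same grasp; the last joint's range is limited). The gripper opens to 85 mm and grips with 20 to 120 N. Pads are 22 mm wide; open, the fingers measure 114 mm over their backs; the gripper's body (76 mm by 85 mm) begins 54 mm behind the grasp point. The pads swing forward as they close: fully open they stand 13 mm farther back than shut.
Start: joints at [55.892, 11.837, 88.321, -0, 79.842, -8.623], TCP at [0.247, 0.519, 0.231] pointing down, gripper open.
Joint ranges: [-156.59, 156.59], [-49.26, 127.26], [12.9, 141.05], [-63.56, 243.56], [4.71, 150.69], [-161.64, 161.64]. Speed limits (degrees/s): [159.86, 159.86, 180, 180, 180, 180].

## Interface

Orientations are given as a 3x3 rotation matrix whose columns are the frame's x, y, z axes.
In Python, from cell import manip, ungrasp, grab, sensors, viewer, workorder gives the robot as it stands. Calls block until the motion is done:
- manip.reach(position, orientation): joint-space move of the TCP to a pose.
- manip.servo_line(position, velocity=0.15, rot=None): straight line of the TCP; rot=None keeps the orientation; velocity is the mean speed in m/s.
- manip.move_joints(angles): joint-space move.
- ungrasp() and grab(grip_force=None): open the fingers fully, or close them until they stop; grip_force is the grip in N (None keeps the last).
- manip.wait(seconds).
- manip.inverse_kinematics(position, orientation): joint angles nearest the present ones, or None.
- sensors.get_state(): the state.
- viewer.camera(name): name is "scene" or "side" or "wrist"; returns a dict with "pixels" (400x640x3 uint8, blue, green, red), "fov_y" (degrees; the focal length in pixels is half the picture's height over the tangent of half this angle, whatever the lens; pixels are square), "cx", "cy" (the principal point, pixels), "xyz" and "orientation" of the camera in the world. Camera axes: x right, y down, z forward; pixel columns grow to the right and rows downward; lengths in m; the calibration is good to about 2 mm. A picture is of the moment at which its call begins. There is no depth.
A pose or a line that the arm cannot do raises manip.MotionError and nothing moves.
- workorder.hand_in(): hands the job in, once; it reports no verdict.
The state is a dict: "clock": time; "q": joint angles; "joint_velocities": joint speeds; "tau": joint torques, N m; "position": TCP position; "ee_rot": TCP orientation; "wrist_force": force on the tool from outside, world axes, zero at the start; "ft_torque": the same for the moment, N m; "gripper_width": finger opening in m.
Only numpy, scipy, OpenCV 4.12 (cv2) and the standard library are available. Lean on these libraries where they do the work, as an engineer would, in place of code of your own. Each camera call takes 0.05 s, during which the arm holds its last target.

## Task

Take the tall narrow hang pack off its display peg and stand it upright, hang-hole up, all the way down in the empty slot of the wooden rack, then let go. The pegs have been knocked out of line, so feel the way: ease the pack along its wire and lift it over the upturned tip without ever pressing or dragging on the display stand with more than about 12 newtons, and do not bump the stand with the gripper. Leave the other pack, the template and the wooden block where they are.

Things in the scene. Friction and masses are not known exactly. Their poses are not given: they have to be found in the camera images.
- pack_center (a point): centre, half-way up, of the tall narrow grey plastic hang pack: 167 mm tall, 64 mm wide (y), about 0.11 kg; z up, x along its wire away from the stand. From the foot up: a tray 20 mm thick to 85 mm, a neck 4 mm thick to 137 mm, and a grip bar 8 mm thick (x), 64 mm wide, from 137 to 167 mm: grip this bar from above across its 8 mm. It may hang on either peg
- pack_hole (a point): centre of the pack's hang-hole, 104.5 mm above its foot: a rectangle 12 mm wide (y) and 17 mm high through the 4 mm neck. At the start the hole's upper edge rests on the wire
- pack_foot (a point): centre of the pack's underside, 83.5 mm below its centre
- stand: fixed display stand; origin on the table under its rail. x: the way the pegs point (roughly away from the robot), y along the rail, z up. Rail 20 x 270 mm (x, y), 20 mm high, top at z = 197.5 mm, on two posts at y = +-125 mm. Two steel wire pegs, 5 mm thick, at y = -60 and +60 mm, axis at z = 200 mm, run straight along +x to a kink at x = 50 mm; the packs hang at about x = 30 mm
- kink_a (a point): where the peg at the stand's y = -60 mm is kinked; axes as the stand's. From here the wire is bent sideways up to 0.4 rad (23 deg) either way, and up by at most 0.1 or down by at most 0.25 rad, differently each time and for each peg: not measured, to be felt or seen. It runs straight 60 mm, then turns up at 45 deg to its own line for the last 22 mm (15.6 mm on, 15.6 mm up), plain tip. It is stiff
- kink_b (a point): the same for the other peg, at the stand's y = +60 mm: kinked here by its own unmeasured amount, same wire, lengths and upturned tip
- wide_pack_center (a point): centre of the other hang pack, shorter and wider (127 mm tall, 84 mm wide, same make of tray, neck and grip bar), on the other peg; to be left alone
- slot (a point): centre of the floor of the empty slot in the wooden rack, 10 mm above the table. The rack is fixed, 130 (x) by 110 (y) by 45 mm high. The slot is 27 mm wide in x, 90 mm long in y, 35 mm deep, open at the top; x, y, z as the rack. A second slot 72 mm towards -x holds the template
- template: plywood template 70 x 70 x 18 mm standing in the rack's other slot, its top 80 mm above the table; origin at its underside; to be left alone
- block_center (a point): centre of a loose 60 mm cube of pale wood on the table; to be left alone
There are look-alikes about, which are no part of the job. Leave any green look-alike of the part that bears pack_center alone.

How it is judged (in metres and radians):
On the way:
1. the pack is off its peg, past the upturned tip (x of pack_hole in the frame of stand above 0.14 m and contact force between pack and stand below 0.5 N), for 0.1 s.
At the end, for the whole second after the job is handed in: The pack stands in the rack's empty slot: its foot within 20 mm (horizontally) of the slot's centre and less than 4 mm above the slot's floor, within 0.25 rad of upright, hang-hole up, released and at rest (horizontal distance between pack_foot and slot below 0.02 m and z of pack_foot in the frame of slot below 0.004 m and angle between pack_center's own z axis and vertical below 0.25 rad and linear speed of pack below 0.02 m/s and angular speed of pack below 0.5 rad/s); the robot touches nothing.
It fails at once if the pack presses or drags on the display stand or its pegs with more than 12 N (contact force between pack and stand above 12 N).
It fails at once if the robot bumps the display stand with more than 12 N (contact force between the arm and stand above 12 N).
It fails at once if the fingers bump the display stand with more than 12 N (contact force between the fingers and stand above 12 N).
It fails at once if another thing is moved by more than 30 mm (the wide pack, the template, the wood block) (distance of any of wide_pack_center, template, block_center from where it was at the start of the episode above 0.03 m).
It also fails if it takes over 72 s, if anything falls off the work surface, if the arm or the gripper's body presses on something with over 40 N, if the wrist force passes 120 N, or if a joint passes its speed limit or range.

## Working session

There is one attempt and no reset: what is moved stays moved. The work goes in short steps, each a Python script; the robot and the scene stay as the last script left them, time stands still between calls to the robot, and variables do not carry over. Pictures are saved under pics/ and viewed, and the job is handed in when it is done.

```bash
ls; mkdir -p pics
python3 - <<'E'
from cell import manip, ungrasp, grab, sensors, viewer, workorder
import cv2,json
s=sensors.get_state();print(s['clock'],s['position'],s['wrist_force'],s['gripper_width'])
for n in ["scene","side","wrist"]:
    c=viewer.camera(n);cv2.imwrite(f'pics/{n}0.png',c['pixels']);print(n,c['fov_y'],c['cx'],c['cy'],c['xyz'],c['orientation'])
E
```

```text
pics
0.0 [0.2469888  0.51840845 0.2300902 ] [ 1.38105406 -0.25623366  0.58730297] 0.08495688558553509
scene 57.11335401894906 318.0891709808448 207.26145738060816 [ 1.01804552 -0.01576132  0.67004348] [[-0.02513433  0.71582359 -0.69782868]
 [ 0.99968263  0.01918769 -0.016324  ]
 [ 0.00170461 -0.6980175  -0.71607867]]
side 44.469452939454705 321.50852602066203 202.18706487940923 [ 0.23726726 -0.79213541  0.8149109 ] [[ 0.94112578 -0.19789297  0.27408146]
 [-0.33764762 -0.59012273  0.73331388]
 [ 0.01662404 -0.78268355 -0.6221978 ]]
wrist 61.635132303421194 312.75439747746526 197.96553949693757 [0.17694191 0.55152523 0.37289175] [[ 0.43007708  0.86082042  0.27206969]
 [ 0.9027909  -0.40957551 -0.13121165]
 [-0.00151658  0.30205316 -0.95328988]]
```

View pics/scene0.png

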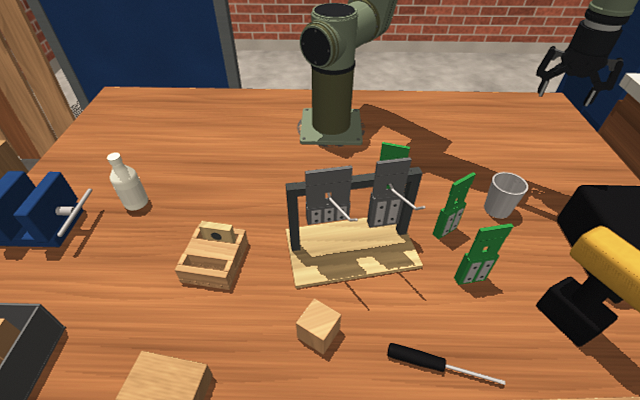

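View pics/side0.png

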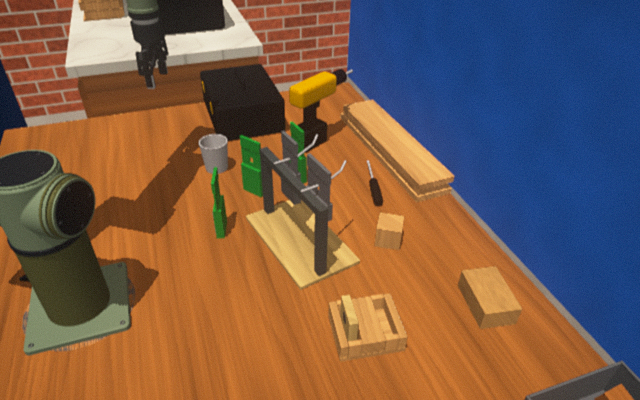

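View pics/wrist0.png

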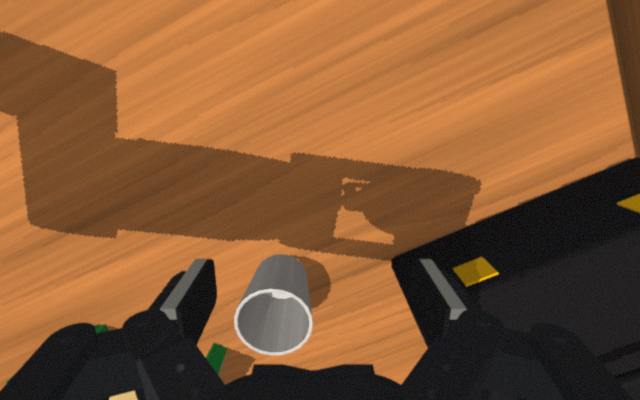

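Run:
```python
import cv2
a=cv2.imread('pics/scene0.png')[140:300,270:450];b=cv2.imread('pics/side0.png')[115:295,230:410]
cv2.imwrite('pics/c1.png',cv2.resize(a,None,fx=4.4,fy=3.7*1.19,interpolation=cv2.INTER_CUBIC)[:600])
a=cv2.imread('pics/scene0.png')[140:275,275:455];cv2.imwrite('pics/c1.png',cv2.resize(a,None,fx=4.4,fy=4.4,interpolation=cv2.INTER_CUBIC))
b=cv2.imread('pics/side0.png')[120:270,240:400];cv2.imwrite('pics/c2.png',cv2.resize(b,None,fx=4,fy=4,interpolation=cv2.INTER_CUBIC))
b=cv2.imread('pics/scene0.png')[210:300,165:255];cv2.imwrite('pics/c3.png',cv2.resize(b,None,fx=6,fy=6,interpolation=cv2.INTER_CUBIC))
```

```text
(no output)
```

View pics/c1.png

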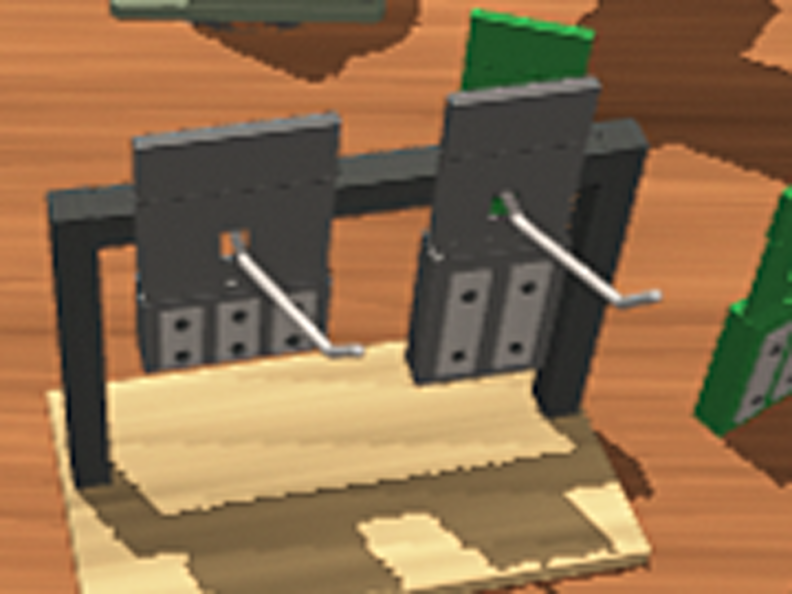

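View pics/c2.png

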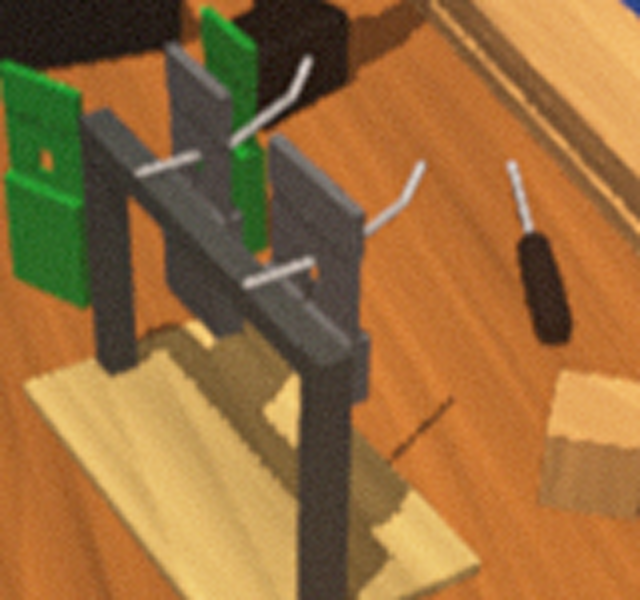

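View pics/c3.png

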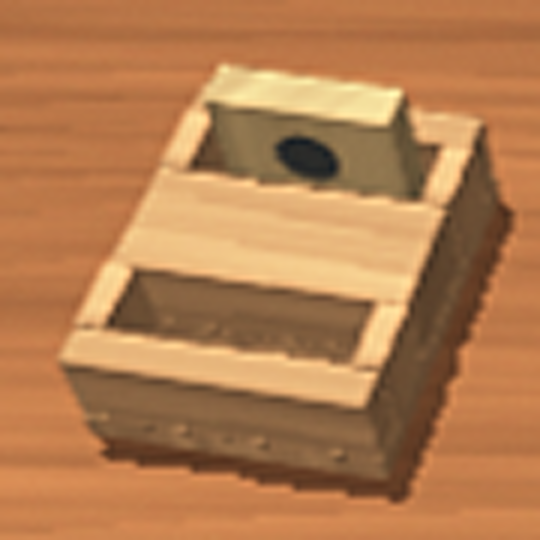

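```bash
cat > h.py <<'E'
import numpy as np, cv2, json
def K(c): 
    h=c['pixels'].shape[0] if 'pixels' in c else 400
    return h/2/np.tan(np.radians(c['fov_y'])/2)
def ray(c,u,v):
    f=K(c);d=np.array([(u-c['cx'])/f,(v-c['cy'])/f,1.]);d=np.array(c['orientation'])@d
    return np.array(c['xyz']),d/np.linalg.norm(d)
def plane(c,u,v,z):
    o,d=ray(c,u,v);return o+d*(z-o[2])/d[2]
def tri(*obs):
    A=np.zeros((3,3));b=np.zeros(3)
    R=[ray(*o) for o in obs]
    for o,d in R:
        P=np.eye(3)-np.outer(d,d);A+=P;b+=P@o
    x=np.linalg.solve(A,b);return x,max(np.linalg.norm((np.eye(3)-np.outer(d,d))@(x-o)) for o,d in R)
def proj(c,p):
    q=np.array(c['orientation']).T@(np.asarray(p)-np.array(c['xyz']));f=K(c);return np.array([c['cx']+f*q[0]/q[2],c['cy']+f*q[1]/q[2]])
def save(c,name):
    cv2.imwrite(f'pics/{name}.png',c['pixels'])
    json.dump({k:np.array(v).tolist() for k,v in c.items() if k!='pixels'},open(f'pics/{name}.json','w'))
def load(name): return json.load(open(f'pics/{name}.json'))
E
cat > step.py <<'E'
from cell import viewer
from h import *
E
python3 - <<'E'
from cell import viewer,sensors
from h import *
S=viewer.camera('scene');D=viewer.camera('side');save(S,'S');save(D,'D')
print(sensors.get_state()['clock'])
c1=lambda u,v:(S,275+u/4.4,140+v/4.4)
c2=lambda u,v:(D,240+u/4,120+v/4)
np.set_printoptions(precision=4,suppress=True)
for n,a,b in [('T bend',(620,301),(293,96)),('T tip',(656,295),(307,61)),('W bend',(330,349),(403,204)),('W tip',(360,350),(421,163)),
  ('packcornerR',(598,82),(170,46)),('packcornerL',(448,97),(231,97))]:
    print(n,*tri(c1(*a),c2(*b)))
print('rack, z.045 corners')
c3=lambda u,v:(S,165+u/6,210+v/6)
for p in [(62,358),(372,405),(485,122),(222,68)]: print(plane(*c3(*p),.045))
for p in [(130,266),(378,304),(355,360),(108,328)]: print('slot',plane(*c3(*p),.045))
print('rail front top corners',plane(*c1(52,198),.1975),plane(*c1(646,150),.1975), 'back', plane(*c1(632,120),.1975))
print('peg root',plane(*c2(137,173),.2),plane(*c2(245,284),.2))
E
```

```text
0.25
T bend [0.5627 0.1456 0.203 ] 0.0014851992151629662
T tip [0.5747 0.1547 0.2193] 0.0012094196197579077
W bend [0.5867 0.0287 0.1972] 0.0015528070354200348
W tip [0.6014 0.0391 0.214 ] 0.0007084586888927109
packcornerR [0.4871 0.1389 0.2543] 0.0014214579162432892
packcornerL [0.5023 0.0752 0.2563] 0.0023853154944927907
rack, z.045 corners
[ 0.5941 -0.3161  0.045 ]
[ 0.61   -0.2073  0.045 ]
[ 0.4853 -0.1898  0.045 ]
[ 0.461  -0.2944  0.045 ]
slot [ 0.555  -0.3037  0.045 ]
slot [ 0.569  -0.2134  0.045 ]
slot [ 0.5923 -0.2166  0.045 ]
slot [ 0.5815 -0.304   0.045 ]
rail front top corners [ 0.4998 -0.0877  0.1975] [0.4608 0.1755 0.1975] back [0.4399 0.1727 0.1975]
peg root [0.4551 0.0981 0.2   ] [ 0.4808 -0.0189  0.2   ]
```

Candidates for the target (scene px): grey narrow pack (391,193), grey wide pack (328,197), and green look-alikes at (395,152), (455,207) and (483,255). I choose the grey narrow two-panel pack (391,193) on the y=+60 peg, and the close crop confirms it. Next I take a closer view with the wrist camera.

```bash
cat >> h.py <<'E'
def Rj(yaw,flip=1):  # jaw(tool y) along yaw direction, tool z down
    y=np.array([np.cos(yaw),np.sin(yaw),0])*flip; z=np.array([0,0,-1.]); return np.column_stack([np.cross(y,z),y,z])
E
python3 - <<'E'
from cell import manip,viewer,sensors
from h import *
np.set_printoptions(precision=4,suppress=True)
s=sensors.get_state();T=np.array(s['ee_rot']);W=load('S')
c=viewer.camera('wrist');print('cam in tool',T.T@(np.array(c['xyz'])-s['position']),'\n',T.T@np.array(c['orientation']))
print(proj(c,s['position']))
yaw=np.radians(8.4)
for f in (1,-1):
  for p in ([.52,.10,.40],[.4935,.1067,.2265],[.60,.15,.3]):
    print(f,manip.inverse_kinematics(p,Rj(yaw,f)))
  print(f,manip.inverse_kinematics([.5745,-.2594,.15],Rj(-yaw,f)))
E
```

```text
cam in tool [ 0.0775 -0.0006 -0.1426] 
 [[ 0.0002 -0.9532 -0.3024]
 [ 1.      0.      0.0006]
 [-0.0005 -0.3024  0.9532]]
[313.8397 262.6562]
1 [ 1.5169  1.8305 79.923  -0.     98.2466 -6.8831]
1 [ 2.3701  3.4932 98.3162 -0.     78.1906 -6.0299]
1 [ 6.0244 14.6915 76.7714 -0.     88.5371 -2.3756]
1 [-32.1601  22.5646  84.5387  -0.      72.8967 -23.7601]
-1 None
-1 None
-1 None
-1 [-32.1601  22.5646  84.5387  -0.      72.8967 156.2399]
```

Run:
```python
from cell import manip,viewer,sensors
from h import *
yaw=np.radians(8.4)
manip.reach([.55,.06,.38],Rj(yaw))
manip.wait(.2)
c=viewer.camera('wrist');save(c,'W1');cv2.imwrite('pics/W1v.png',cv2.resize(c['pixels'],(800,500)))
manip.servo_line([.55,.14,.38]); manip.wait(.2)
c=viewer.camera('wrist');save(c,'W2');cv2.imwrite('pics/W2v.png',cv2.resize(c['pixels'],(800,500)))
s=sensors.get_state();print(s['clock'],s['position'],s['wrist_force'])
```

```text
3.5333 [0.55013342 0.13915798 0.38007052] [ 0.38509294 -0.90279852  0.39284146]
```

View pics/W1v.png

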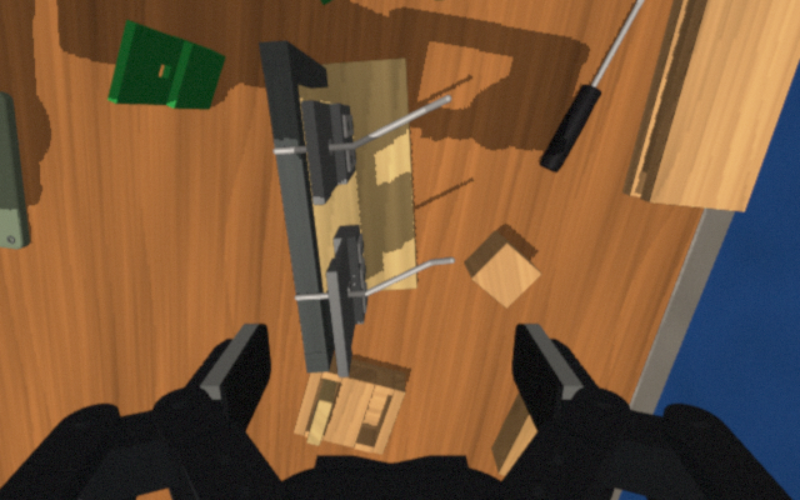

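View pics/W2v.png

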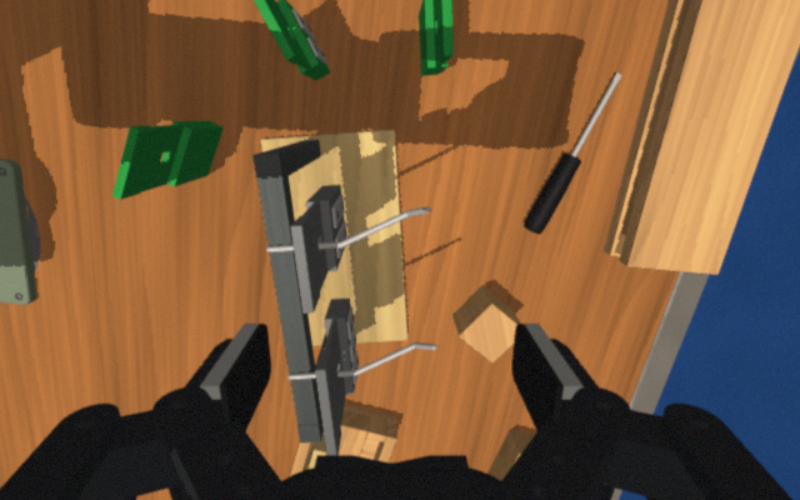

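Run:
```python
import cv2
a=cv2.imread('pics/W1.png')[25:175,200:380];cv2.imwrite('pics/w1c.png',cv2.resize(a,None,fx=4,fy=4,interpolation=cv2.INTER_CUBIC))
a=cv2.imread('pics/W2.png')[100:250,195:375];cv2.imwrite('pics/w2c.png',cv2.resize(a,None,fx=4,fy=4,interpolation=cv2.INTER_CUBIC))
```

```text
(no output)
```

View pics/w1c.png

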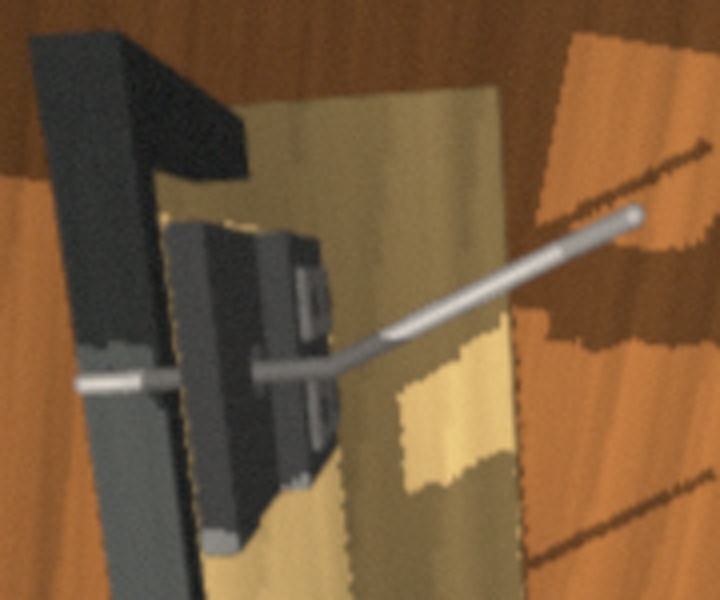

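View pics/w2c.png

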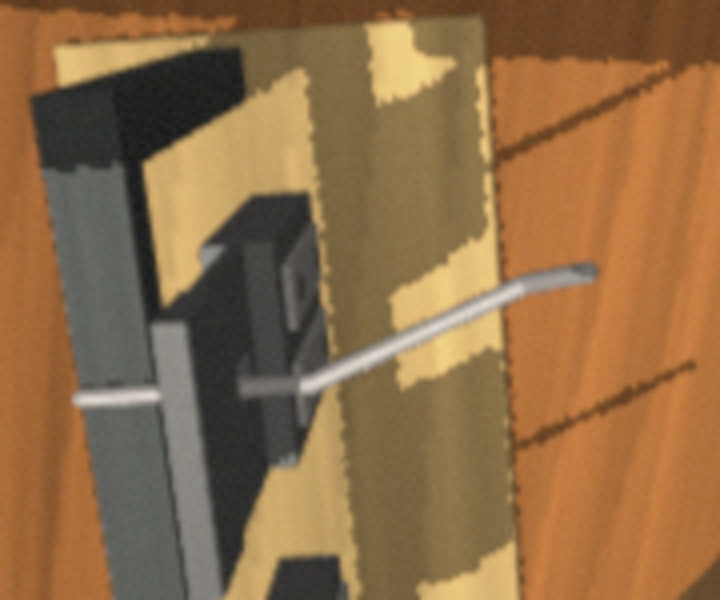

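Run:
```python
from h import *
np.set_printoptions(precision=4,suppress=True)
S,D,W1,W2=map(load,['S','D','W1','W2'])
c1=lambda u,v:(S,275+u/4.4,140+v/4.4)
c2=lambda u,v:(D,240+u/4,120+v/4)
w1=lambda u,v:(W1,200+u/4,25+v/4)
w2=lambda u,v:(W2,195+u/4,100+v/4)
print('tip',tri(w1(635,213),w2(592,271),c1(656,295),c2(307,61)),tri(w1(635,213),w2(592,271)))
print('bend',tri(w2(521,287),c1(620,301),c2(293,96)),'W1 pred',)
k=tri(w1(338,366),w2(303,384));print('kink',k,plane(*w1(338,366),.2),plane(*w2(303,384),.2))
z=.1975
for p,w in [((32,38),w1),((120,33),w1),((32,98),w2),((112,90),w2)]: print('railcorner',plane(*w(*p),z))
for p,w in [((82,384),w1),((80,399),w2)]: print('root',plane(*w(*p),.2))
for p in [(168,225),(205,222),(203,548),(240,535)]: print('bar1',plane(*w1(*p),.2565))
for p in [(152,325),(187,320)]: print('bar2',plane(*w2(*p),.2565))
for n,(q,) in {}: pass
P=tri(w2(521,287),c1(620,301),c2(293,96))[0];q=proj(W1,P);print('bend in w1 crop',(q-[200,25])*4)
```

```text
tip (array([0.5752, 0.1538, 0.2199]), np.float64(0.0016337497621550397)) (array([0.5753, 0.1534, 0.2211]), np.float64(0.0003701108859266839))
bend (array([0.5622, 0.1445, 0.2035]), np.float64(0.0020032200197465655)) W1 pred
kink (array([0.5136, 0.1117, 0.2055]), np.float64(0.0018946302979632205)) [0.5151 0.1111 0.2   ] [0.5112 0.1099 0.2   ]
railcorner [0.4397 0.1708 0.1975]
railcorner [0.4588 0.1747 0.1975]
railcorner [0.4396 0.1706 0.1975]
railcorner [0.4583 0.1753 0.1975]
root [0.4561 0.0981 0.2   ]
root [0.4559 0.0978 0.2   ]
bar1 [0.4845 0.1365 0.2565]
bar1 [0.4913 0.138  0.2565]
bar1 [0.4966 0.0762 0.2565]
bar1 [0.5037 0.08   0.2565]
bar2 [0.484  0.1365 0.2565]
bar2 [0.491  0.1386 0.2565]
bend in w1 crop [562.1164 248.708 ]
```

Run:
```python
from cell import manip,viewer,sensors
from h import *
W1=load('W1')
np.set_printoptions(precision=4,suppress=True)
print('rail other end',plane(W1,244,296,.1975),plane(W1,262,296,.1975))
manip.reach([.575,-.29,.38],Rj(np.radians(-8.4)))
manip.wait(.2)
c=viewer.camera('wrist');save(c,'W3')
manip.reach([.494,.1067,.33],Rj(np.radians(12))); manip.wait(.3)
c=viewer.camera('wrist');save(c,'W4')
print(proj(c,[.494,.1067,.2565]))
s=sensors.get_state();print(s['clock'],s['position'],s['wrist_force'])
a=cv2.imread('pics/W3.png');cv2.imwrite('pics/W3v.png',cv2.resize(a,(800,500)))
a=cv2.imread('pics/W4.png');cv2.imwrite('pics/W4v.png',cv2.resize(a,(800,500)))
```

```text
rail other end [ 0.494  -0.0902  0.1975] [ 0.514  -0.0872  0.1975]
[313.0306 208.9393]
7.225 [0.4943 0.1062 0.3299] [1.0103 0.2333 0.5122]
```

View pics/W3v.png

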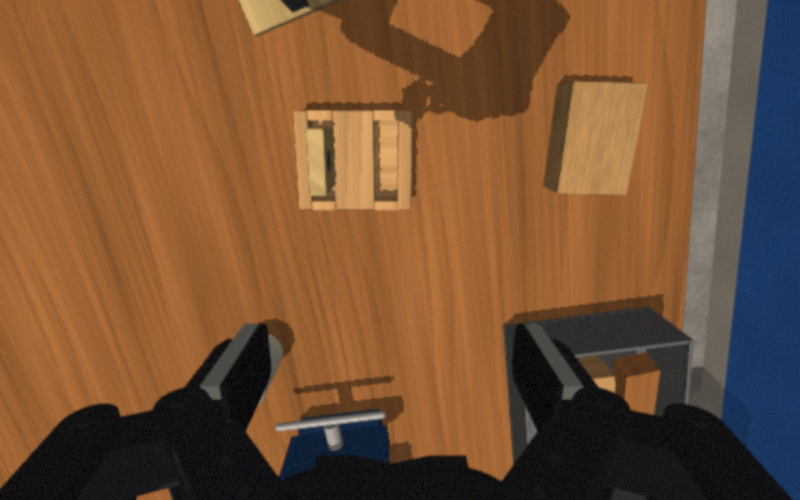

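View pics/W4v.png

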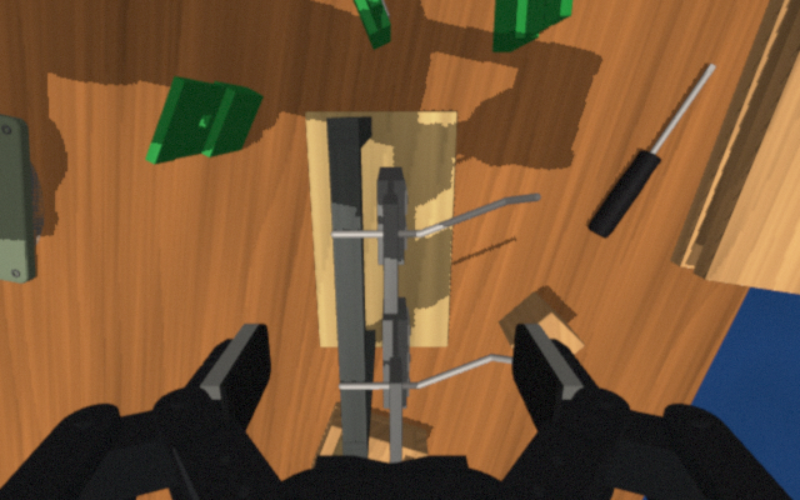

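Run:
```python
from h import *
a=cv2.imread('pics/W4.png')[120:270,260:440];cv2.imwrite('pics/w4c.png',cv2.resize(a,None,fx=4,fy=4,interpolation=cv2.INTER_CUBIC))
a=cv2.imread('pics/W3.png')[75:180,225:345];cv2.imwrite('pics/w3c.png',cv2.resize(a,None,fx=5,fy=5,interpolation=cv2.INTER_CUBIC))
```

```text
(no output)
```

View pics/w4c.png

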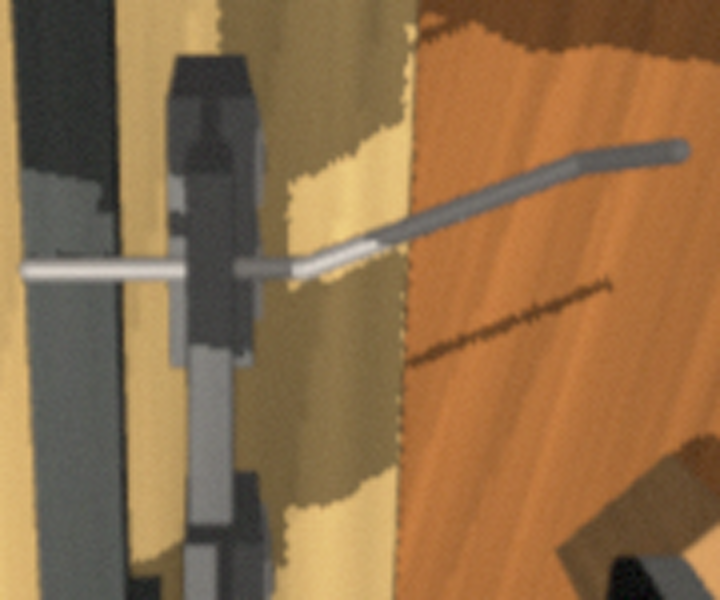

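View pics/w3c.png

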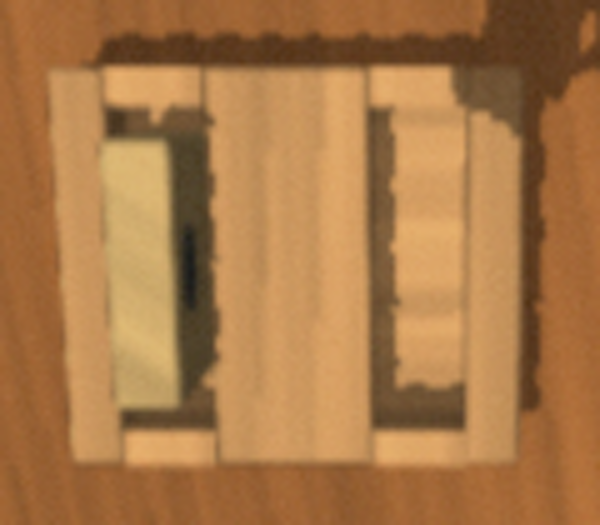

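Run:
```python
from h import *
np.set_printoptions(precision=4,suppress=True)
W3=load('W3');W4=load('W4')
P=[plane(W3,225+u/5,75+v/5,.045)for u,v in [(371,107),(467,107),(465,429),(373,429)]]
print(np.array(P),np.mean(P,0),'x-ang',[np.degrees(np.arctan2(*(P[b]-P[a])[[1,0]])) for a,b in((0,1),(3,2))],'y-ang',[np.degrees(np.arctan2(-(P[b]-P[a])[0],(P[b]-P[a])[1])) for a,b in((3,0),(2,1))])
R=[plane(W3,225+u/5,75+v/5,.045)for u,v in [(50,68),(520,66),(516,464),(74,464)]];print(np.array(R))
print(np.linalg.norm(P[1]-P[0]),np.linalg.norm(P[3]-P[0]))
B=[plane(W4,260+u/4,120+v/4,.2565)for u,v in [(187,172),(235,172),(234,521),(189,524)]];print('bar',np.array(B),np.mean(B,0))
for u,v,z in [(24,270,.2),(297,270,.2),(580,164,.2035),(684,149,.2205)]: print('peg',plane(W4,260+u/4,120+v/4,z))
```

```text
[[ 0.5672 -0.216   0.045 ]
 [ 0.5931 -0.2197  0.045 ]
 [ 0.5802 -0.3078  0.045 ]
 [ 0.5539 -0.304   0.045 ]] [ 0.5736 -0.2619  0.045 ] x-ang [np.float64(-8.275873002952881), np.float64(-8.279199666028692)] y-ang [np.float64(-8.60336422750805), np.float64(-8.356094868770771)]
[[ 0.4827 -0.1934  0.045 ]
 [ 0.6088 -0.2113  0.045 ]
 [ 0.5934 -0.3202  0.045 ]
 [ 0.4663 -0.3017  0.045 ]]
0.026195460120335436 0.08904150065616138
bar [[0.4834 0.137  0.2565]
 [0.4911 0.1387 0.2565]
 [0.5043 0.077  0.2565]
 [0.4965 0.0748 0.2565]] [0.4938 0.1069 0.2565]
peg [0.4553 0.0977 0.2   ]
peg [0.5117 0.1097 0.2   ]
peg [0.5626 0.1443 0.2035]
peg [0.5757 0.1535 0.2205]
```

Run:
```python
from cell import manip,viewer,sensors,grab
from h import *
np.set_printoptions(precision=3,suppress=True)
R=Rj(np.radians(12))
manip.servo_line([.4938,.1069,.2265],velocity=.06); manip.wait(.3)
s=sensors.get_state();print(s['clock'],s['position'],s['wrist_force'])
grab(30); manip.wait(.3)
s=sensors.get_state();print(s['clock'],s['gripper_width'],s['position'],s['wrist_force'])
c=viewer.camera('scene');save(c,'S2');d=viewer.camera('wrist');save(d,'W5')
for dz in (.002,.004,.006):
    manip.servo_line([.4938,.1069,.2265+dz],velocity=.02);manip.wait(.1)
    s=sensors.get_state();print(s['clock'],s['position'],s['wrist_force'],s['ft_torque'])
a=c['pixels'][120:260,290:450];b=d['pixels'][50:250,200:440]
cv2.imwrite('pics/g.png',np.hstack([cv2.resize(a,(400,350)),cv2.resize(b,(400,350))]))
```

```text
9.4 [0.494 0.107 0.227] [-0.737 -0.562  0.795]
10.3833 0.007708452111452599 [0.494 0.107 0.227] [ 0.86   0.678 -0.263]
10.8333 [0.494 0.107 0.228] [ 0.023 -0.224 -1.258] [0.042 0.014 0.02 ]
11.1833 [0.494 0.107 0.231] [-0.27  -0.298 -1.3  ] [-0.002 -0.044 -0.024]
11.5333 [0.494 0.107 0.233] [-0.293  0.054 -0.826] [-0.035 -0.046 -0.037]
```

View pics/g.png

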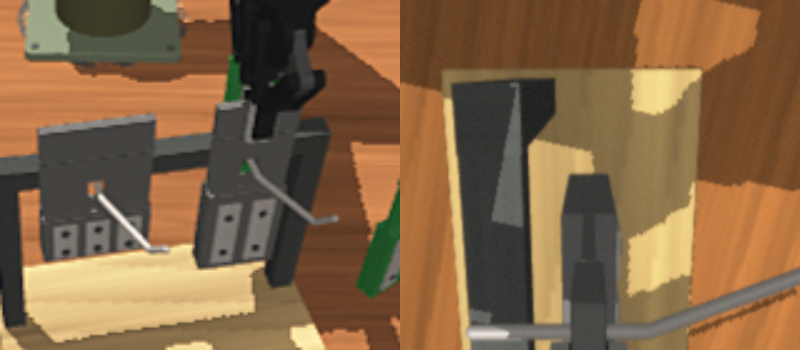

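The picture shows the pack gripped across its bar, with a 7.7 mm opening and the weight felt as about 1.2 N. Next I ease it along the wire with force checks.

```bash
cat > ease.py <<'E'
from cell import manip,viewer,sensors
from h import *
np.set_printoptions(precision=2,suppress=True)
OFF=np.array([0,0,.0325])
def F():
    v=[]
    for _ in range(4):
        s=sensors.get_state();v.append(np.r_[s['wrist_force'],s['ft_torque']]);manip.wait(.02)
    return np.mean(v,0)
def follow(way,step=.004,vel=.04,lim=3.0,base=np.array([0,0,-1.1])):
    p=np.array(sensors.get_state()['position'])-OFF
    y0=way[0][1]
    for q,y1 in way[1:] if False else way:
        q=np.array(q);n=max(1,int(np.ceil(np.linalg.norm(q-p)/step)))
        for i in range(1,n+1):
            h=p+(q-p)*i/n;y=y0+(y1-y0)*i/n
            manip.servo_line((h+OFF).tolist(),velocity=vel,rot=Rj(np.radians(y)))
            f=F();dev=np.linalg.norm(f[:3]-base)
            print(h*1000,round(y,1),f)
            if dev>lim: print('STOP');return False
        p=q;y0=y1
    return True
E
python3 - <<'E'
from ease import *
ok=follow([((.4938,.1062,.2),12),((.5117,.1103,.200),14),((.528,.1214,.2011),30),((.545,.1328,.2023),34.5)])
s=sensors.get_state();print(ok,s['clock'],s['position'],s['gripper_width'])
c=viewer.camera('scene');save(c,'S3');d=viewer.camera('wrist');save(d,'W6');e=viewer.camera('side');save(e,'D3')
cv2.imwrite('pics/g2.png',np.hstack([cv2.resize(c['pixels'][120:260,310:450],(400,400)),cv2.resize(e['pixels'][115:215,260:360],(400,400))]))
E
```

```text
[493.8 106.2 200. ] 12.0 [-0.33  0.37 -1.14  0.01  0.01  0.01]
[497.38 107.02 200.  ] 12.4 [-0.18  0.23 -1.05  0.02  0.   -0.  ]
[500.96 107.84 200.  ] 12.8 [ 0.07  0.09 -1.49  0.   -0.02 -0.  ]
[504.54 108.66 200.  ] 13.2 [-0.02  0.07 -1.49 -0.01 -0.03  0.01]
[508.12 109.48 200.  ] 13.6 [ 0.06  0.14 -1.11 -0.01 -0.01  0.02]
[511.7 110.3 200. ] 14.0 [-0.03 -0.4  -0.89 -0.02 -0.01  0.01]
[514.96 112.52 200.22] 17.2 [ 0.36  0.59 -1.12  0.03  0.03  0.01]
[518.22 114.74 200.44] 20.4 [ 0.22 -0.28 -1.21 -0.   -0.01  0.01]
[521.48 116.96 200.66] 23.6 [-0.48 -0.24 -1.17  0.    0.   -0.01]
[524.74 119.18 200.88] 26.8 [ 0.18 -0.04 -1.53 -0.03  0.01  0.02]
[528.  121.4 201.1] 30.0 [-0.08 -0.04 -1.07  0.01 -0.01  0.01]
[530.83 123.3  201.3 ] 30.8 [ 0.53 -0.17 -1.39 -0.02 -0.    0.01]
[533.67 125.2  201.5 ] 31.5 [-0.   -0.41 -1.16  0.01 -0.    0.01]
[536.5 127.1 201.7] 32.2 [ 0.19  0.13 -1.47 -0.01 -0.02 -0.01]
[539.33 129.   201.9 ] 33.0 [ 0.01 -0.   -1.13  0.01  0.02 -0.01]
[542.17 130.9  202.1 ] 33.8 [ 0.24 -0.43 -1.16  0.01 -0.    0.  ]
[545.  132.8 202.3] 34.5 [ 0.05 -0.18 -1.44 -0.02  0.04  0.  ]
True 16.9167 [0.55 0.13 0.23] 0.007181464969895997
```

View pics/g2.png

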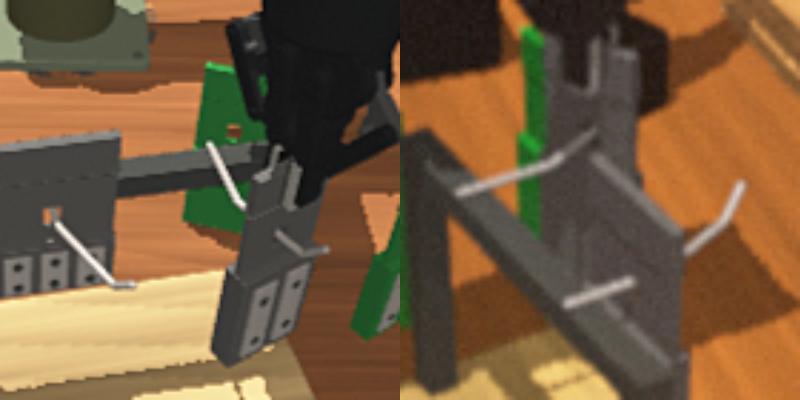

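The pack is part-way along the bent section, with the wire centred in the hole and no contact force. I continue to the bend, up over the tip and away.

Run:
```python
from ease import *
ok=follow([((.545,.1328,.2023),34.5),((.5612,.1437,.2037),34.8),((.5755,.1535,.2210),34.8),((.590,.1635,.2390),34.8)],vel=.05)
s=sensors.get_state();print(ok,s['clock'],s['position'],s['gripper_width'])
if ok:
    manip.servo_line([.65,.20,.33],velocity=.1); manip.wait(.2)
    s=sensors.get_state();print(s['clock'],s['position'],s['gripper_width'],s['wrist_force'])
c=viewer.camera('scene');save(c,'S4');cv2.imwrite('pics/S4v.png',c['pixels'])
```

```text
[545.  132.8 202.3] 34.5 [-0.12  0.03 -1.39  0.02  0.01 -0.02]
[548.24 134.98 202.58] 34.6 [ 0.29  0.34 -1.31  0.01  0.02  0.  ]
[551.48 137.16 202.86] 34.6 [ 0.25 -0.01 -0.76 -0.01  0.01  0.02]
[554.72 139.34 203.14] 34.7 [-0.05 -0.19 -1.33  0.01 -0.    0.01]
[557.96 141.52 203.42] 34.7 [-0.13 -0.2  -1.54  0.01 -0.02 -0.01]
[561.2 143.7 203.7] 34.8 [-0.42  0.12 -1.2   0.    0.01  0.01]
[563.24 145.1  206.17] 34.8 [-0.21  0.01 -1.26 -0.01 -0.02  0.01]
[565.29 146.5  208.64] 34.8 [-0.19 -0.13 -0.99  0.01 -0.05  0.03]
[567.33 147.9  211.11] 34.8 [ 0.4   0.16 -1.4   0.01 -0.02  0.  ]
[569.37 149.3  213.59] 34.8 [ 0.14  0.25 -1.52 -0.01  0.04 -0.  ]
[571.41 150.7  216.06] 34.8 [ 0.09 -0.04 -1.62  0.01  0.01 -0.01]
[573.46 152.1  218.53] 34.8 [ 0.05  0.12 -0.72 -0.02 -0.    0.01]
[575.5 153.5 221. ] 34.8 [ 0.07 -0.12 -1.45  0.01 -0.01  0.02]
[577.57 154.93 223.57] 34.8 [ 0.08 -0.33 -0.81  0.01  0.01  0.  ]
[579.64 156.36 226.14] 34.8 [-0.19  0.1  -1.14 -0.01 -0.01 -0.02]
[581.71 157.79 228.71] 34.8 [-0.23 -0.02 -1.26 -0.01  0.01 -0.03]
[583.79 159.21 231.29] 34.8 [ 0.38 -0.39 -0.96 -0.01  0.01 -0.02]
[585.86 160.64 233.86] 34.8 [-0.13 -0.49 -1.36  0.01 -0.02  0.01]
[587.93 162.07 236.43] 34.8 [-0.34 -0.24 -1.44  0.01 -0.01  0.01]
[590.  163.5 239. ] 34.8 [ 0.31  0.37 -1.33  0.01 -0.02 -0.03]
True 23.4 [0.59 0.16 0.27] 0.007512015150381623
24.6667 [0.65 0.2  0.33] 0.008018913319734363 [ 0.49  0.07 -0.24]
```

View pics/S4v.png

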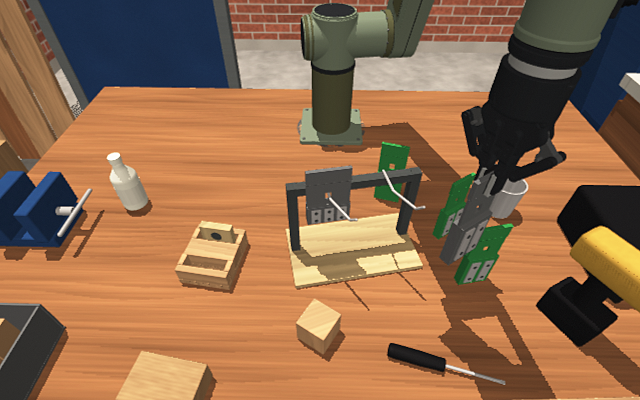

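Pack off the peg: seen at scene px (465,225), peg bare. I carry it to above the slot.

Run:
```python
from ease import *
manip.servo_line([.66,.19,.42],velocity=.2)
R=Rj(np.radians(-8.3))
manip.servo_line([.66,-.2,.42],velocity=.25,rot=R)
manip.servo_line([.5736,-.2616,.33],velocity=.2)
manip.servo_line([.5736,-.2616,.200],velocity=.12);manip.wait(.3)
s=sensors.get_state();print(s['clock'],s['position']*np.array(1000),s['gripper_width'],s['wrist_force'])
c=viewer.camera('scene');save(c,'S5');d=viewer.camera('wrist');save(d,'W7');e=viewer.camera('side');save(e,'D5')
cv2.imwrite('pics/g3.png',cv2.resize(np.hstack([cv2.resize(c['pixels'][130:290,160:320],(400,400)),cv2.resize(e['pixels'][200:360,300:460],(400,400))]),(800,400)))
cv2.imwrite('pics/W7v.png',cv2.resize(d['pixels'],(800,500)))
```

```text
29.4083 [ 573.84 -261.75  200.59] 0.007516286816347921 [ 0.14 -0.15 -1.82]
```

View pics/g3.png

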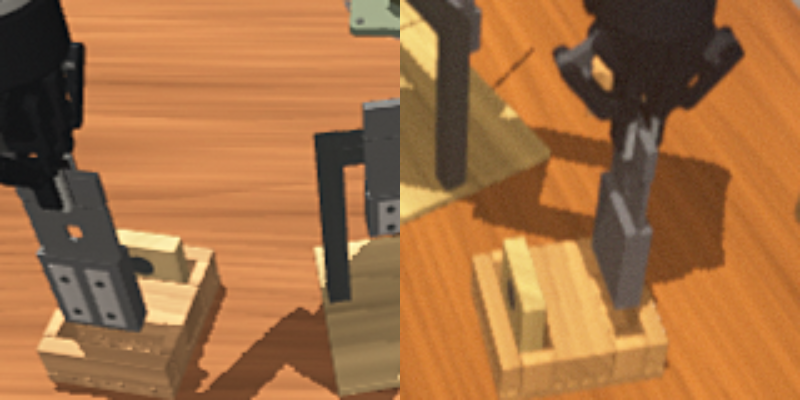

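View pics/W7v.png

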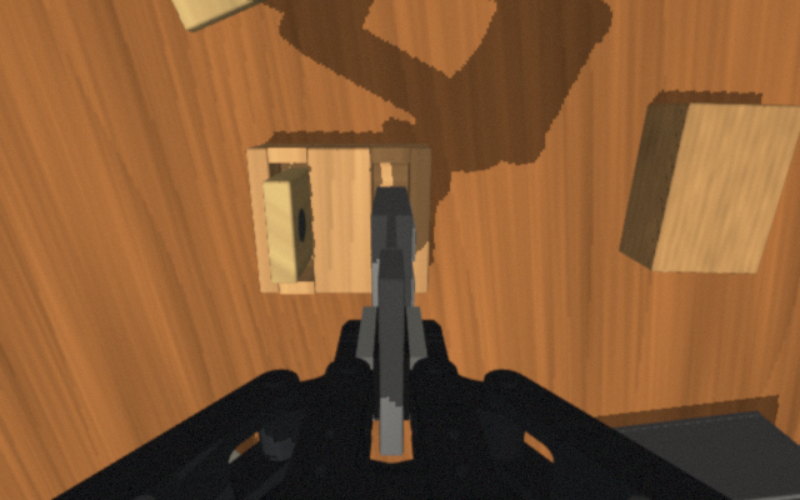

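Run:
```python
from ease import *
W7=load('W7');print([plane(W7,u/1.25,v/1.25,.045)*1000 for u,v in((372,161),(411,161))])
z=.200
while z>.1405:
    z-=.004 if z>.152 else .0015
    manip.servo_line([.5736,-.2616,z],velocity=.05);f=F()
    s=sensors.get_state();print(round(z,4),s['position'][2].round(4),f[:3])
    if f[2]>1.5 or np.linalg.norm(f[:2])>3: print('STOP');break
s=sensors.get_state();print(s['clock'],s['position']*np.array(1000),s['gripper_width'])
c=viewer.camera('scene');save(c,'S6');e=viewer.camera('side');save(e,'D6')
cv2.imwrite('pics/g4.png',np.hstack([cv2.resize(c['pixels'][150:300,160:310],(400,400)),cv2.resize(e['pixels'][220:360,310:450],(400,400))]))
```

```text
[array([ 567.06, -214.31,   45.  ]), array([ 594.08, -218.25,   45.  ])]
0.196 0.1956 [-0.03 -0.22 -1.48]
0.192 0.1918 [-0.04 -0.33 -1.28]
0.188 0.1878 [-0.48 -0.48 -1.46]
0.184 0.1838 [-0.23  0.19 -1.37]
0.18 0.1798 [ 0.03  0.12 -1.16]
0.176 0.1758 [ 0.23 -0.4  -0.94]
0.172 0.1718 [-0.28 -0.37 -1.43]
0.168 0.1678 [ 0.5  -0.24 -1.42]
0.164 0.1638 [ 0.32  0.1  -1.1 ]
0.16 0.1598 [ 0.17  0.27 -1.65]
0.156 0.1558 [ 0.27  0.33 -0.83]
0.152 0.1518 [-0.09  0.18 -1.26]
0.1505 0.1505 [-0.08  0.14 -0.93]
0.149 0.1489 [-0.42 -0.05 -1.06]
0.1475 0.1474 [-0.16 -0.1  -1.26]
0.146 0.1473 [-1.25  1.4   5.56]
STOP
34.625 [ 574.01 -261.78  147.26] 0.007457398088629049
```

View pics/g4.png

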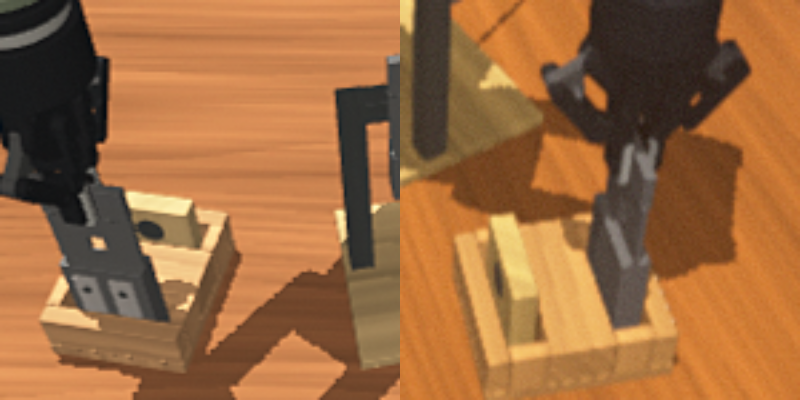

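The foot met the floor at the predicted TCP z of 0.147, and the pictures show the tray down inside the slot. Release and retreat.

Run:
```python
from ease import *
from cell import ungrasp
manip.servo_line([.5736,-.2616,.1472],velocity=.03);print(F()[:3])
ungrasp();manip.wait(.3)
manip.servo_line([.5736,-.2616,.33],velocity=.12)
manip.reach([.45,-.40,.38],Rj(np.radians(-8.3)));manip.wait(.5)
s=sensors.get_state();print(s['clock'],s['position']*np.array(1000),s['gripper_width'],s['wrist_force'])
c=viewer.camera('scene');save(c,'S7');e=viewer.camera('side');save(e,'D7')
cv2.imwrite('pics/g5.png',np.hstack([cv2.resize(c['pixels'][150:300,160:310],(400,400)),cv2.resize(e['pixels'][220:360,310:450],(400,400))]))
cv2.imwrite('pics/S7v.png',c['pixels'])
```

```text
[-0.2  -0.42  2.07]
39.0417 [ 450.34 -399.62  379.89] 0.08540490043975846 [-0.21  0.96 -0.3 ]
```

View pics/g5.png

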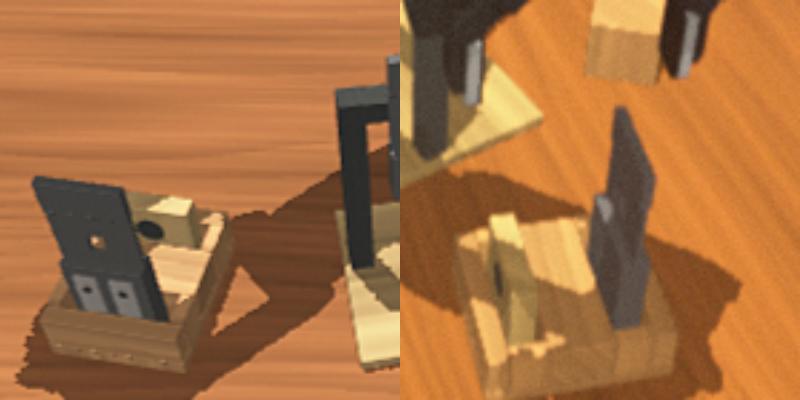

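View pics/S7v.png

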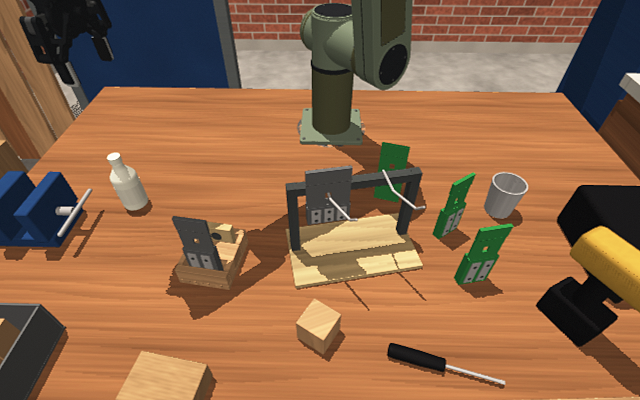

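The pack stands in the slot at scene px (200,245), upright and released. The wide pack, template and block are where they were. I hand in now.

Run:
```python
from cell import workorder
print(workorder.hand_in())
```

```text
the job is handed in; nothing more can be done
None
```

The tall grey pack is off the y = +60 mm peg and standing upright, hole up, in the empty rack slot. It is released and the job is handed in at about 39 s of the 72 s allowed. The hand-in reports no verdict.

- **Peg:** I measured it from wrist, scene and side pictures. It is bent about 0.4 rad sideways and slightly up.
- **Unhooking:** I gripped the bar (7.7 mm opening) and eased the pack along with the wire centred in its hole, turning it with the bend. Stopping every few mm to check, the wrist force never differed from the pack's weight (about 1.2 N) by more than sensor noise, so I saw no sign of contact with the stand.
- **Placing:** the foot met the slot floor at tool height 0.147 m, as predicted, pressing with about 7 N.
- **Final pictures:** the pack stands in the slot with the gripper clear. The wide pack, template and block look unmoved.
- **Not measured:** I did not compute the pack's lean or foot position after release. I judged both from the pictures and the slot's tight fit.
- **Disagreed:** my first stand yaw from the scene view, 8.4°, was wrong. The wrist views, the peg roots and the pack edges all gave about 12°, which I used.

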